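# Roll the tin up its ramp to the stop

### The arm

A 6-joint arm with a two-finger parallel gripper is mounted at the origin on the work surface. World frame = base frame: x ahead of the robot, y to its left, z up, the work surface at z = 0. Lengths are in m, angles in rad, forces in N, time in s.
With the tool pointing down it reaches from about 0.4 to 0.825 m from the base axis. Payload 7 kg.
Tool frame: the origin (TCP) lies on the centre line of the jaws, within the pads' length; the fingertips stand 22 mm ahead of it and the grasp point (between the pads) lies 3 mm ahead of it; z points along the fingers, y is the line along which they close (so a half turn about z gives the same grasp; the last joint's range is limited). The gripper opens to 88 mm and grips with 3 to 60 N. Pads are 19 mm wide; open, the fingers measure 130 mm over their backs; the gripper's body (78 mm by 193 mm) begins 47 mm behind the grasp point.
Start: joints at [-0.946, 0.359, 0.012, 0, -1.224, -0.288], TCP at [0.223, -0.637, 0.249] pointing down, gripper open.
Joint ranges: [-3.07, 3.07], [-1.43, 2.12], [-1.02, 1.25], [-3.03, 1.67], [-3.05, -0], [-3.03, 3.03]. Speed limits (rad/s): [2.39, 2.39, 3.01, 3.14, 3.14, 3.14].

### API

Orientations are given as [roll, pitch, yaw] about the fixed x, y, z axes, in that order (R = Rz(yaw) Ry(pitch) Rx(roll)).
In Python, from station import monitor, viewer, order gives the robot as it stands. The module is installed in compiled form; this text tells all that it offers.
- The arm moves only by the tool servo_tool, never from a script. Its argument "targets" is a list of rows, each an object with "angular": the turn, a rotation vector about the tool's x, y, z in degrees, a list of three; "xyz": the shift along the tool's x, y, z in cm, a list of three; "claw": the finger opening in cm, from 0 to 8.76. A call has 1 to 20 rows; each row shifts and turns the commanded pose from where the row before left it, along the tool's axes as they then stand; what a row does not reach is not made up. A row lasts 1/10 s, in which the tool goes at most 50 mm and 8.59 degrees, less where a joint would pass 70% of its speed; a pose out of reach is approached as far as the arm can. A call is refused whole if a number of a shift passes 5 or a number of a turn 8.59, either way. A call with a gripper value outside its range is refused whole. The fingers move at their own pace and stop on an object; "force" is the grip in N (left out, the last holds). Time passes only in rows, so rows that do not move let the fingers close. It gives the time, the measured TCP pose, the force, the opening and the grip force at its end, in the units of the state.
- monitor.get_state(): the state, without advancing time (a new reading comes with each control period).
- viewer.grab_frame(name): name is "side" or "top" or "wrist"; returns a dict with "color" (400x640x3 uint8, blue, green, red), "fovy" (degrees; the focal length in pixels is half the picture's height over the tangent of half this angle, whatever the lens; pixels are square), "cx", "cy" (the principal point, pixels), "R" (3x3) and "t" (3): a world point X has camera coordinates R X + t. Camera axes: x right, y down, z forward; pixel columns grow to the right and rows downward; lengths in m; the calibration is good to about 2 mm. A picture is of the moment at which its call begins. There is no depth.
- order.job_done(): hands the job in; it is judged then, once.
The state is a dict: "t": time; "q": joint angles; "qd": joint speeds; "joint_efforts": joint torques, N m; "eef_pos": TCP position; "ee_rot": TCP orientation; "force": force on the tool from outside, world axes, zero at the start; "moment": the same for the moment, N m; "width": finger opening in m; "gripper_force": force on a finger pad.
Only numpy, scipy, OpenCV 4.12 (cv2) and the standard library are available. Lean on these libraries where they do the work, as an engineer would, in place of code of your own. Each camera call takes 0.05 s, during which the arm holds its last target. There are 200 camera calls.

### The job

Push the closed tin that lies at the foot of the little pine ramp up the slope and over the crest until it rests against the stop board at the top, then leave it there and move clear. Push it slowly and steadily with the fingers, without ever letting it run or roll back; do not pick it up, and leave the shakers, the canister and the lid lifter where they stand.

Things in the scene. Friction and masses are not known exactly. Their poses are not given: they have to be found in the camera images.
- ramp: Fixed pine ramp, 304 mm long, 124 mm wide. Origin at shelf height under its middle; +x uphill, +y across, +z up. Level landing 8 mm high from x = -165 to -60 mm, with a 14 mm high lip at its front end; then a slope of 10 degrees to the crest. Side rails 12 mm thick stand 14 mm above the running surface, from the landing to the stop board, 100 mm apart inside.
- crest (a point): Top of the slope, on the running surface: x = +60, z = 29 mm in the ramp's frame. Beyond it the bay falls gently (4.5 degrees) to 24.4 mm at the stop board. Turned like the ramp.
- seat (a point): Where the tin's centre is when it rests in the bay against the stop board: x = +85.5, y = 0, z = 60 mm in the ramp's frame. The stop board's face is at x = +119 mm, its top 66 mm above the shelf, thickness 14 mm.
- tin: Closed metal tin with a paper band, 66 mm in diameter, 90 mm long, 0.15 to 0.31 kg, lying on its side across the landing, free to roll. Origin at its centre, its y along its axis (x, z turn as it rolls). Let go on the slope it rolls back; in the bay past the crest it stays. Moving faster than 0.32 m/s counts as running loose (push at 0.03 to 0.08 m/s).
- salt: Bystander: stainless shaker with three holes, 42 mm in diameter, 79 mm high, standing upright beside the ramp. Origin at the centre of its underside.
- pepper: Bystander: stainless shaker like the other one, with six holes, 42 mm in diameter, 79 mm high. Origin at the centre of its underside.
- canister: Bystander: mint-green ceramic canister with clamp lid, 100 mm in diameter, 139 mm high, standing beyond the uphill end of the ramp. Origin at the centre of its underside.
- lifter: Bystander: dark silicone lid lifter lying flat beside the ramp, about 125 mm long, 44 mm wide, 16 mm high. Origin on the shelf at the middle of its handle.
Mind the look-alikes: they are no part of the job. There is more than one size of the tin; the job needs the smallest.

How it is judged:
On the way:
1. the tin is on its way up the slope (x of tin in the frame of ramp between -0.02 and 0.05 m and z of tin in the frame of ramp above 0.043 m), for 0.1 s.
At the end, for the whole second after the job is handed in: The tin lies still in the bay at the top of the ramp against the stop board: its centre within about 5 mm of the resting point along the ramp, within 6 mm in height and 12 mm across, its axis square to the ramp within 0.15 rad, resting on the ramp and let go (x of tin in the frame of ramp between 0.08 and 0.092 m and y of tin in the frame of ramp between -0.012 and 0.012 m and z of tin in the frame of ramp between 0.054 and 0.066 m and angle between the y axis of tin and the y axis of ramp, either way round below 0.15 rad and contact force between tin and ramp above 0.5 N and linear speed of tin below 0.02 m/s and angular speed of tin below 0.5 rad/s); the robot touches nothing.
It fails at once if the tin runs loose or rolls back (moves faster than 0.32 m/s) (linear speed of tin above 0.32 m/s).
It fails at once if the tin is lifted more than about 12 mm off the ramp (z of tin in the frame of ramp above 0.077 m or (x of tin in the frame of ramp below 0 m and z of tin in the frame of ramp above 0.066 m) or (x of tin in the frame of ramp below -0.05 m and z of tin in the frame of ramp above 0.056 m)).
It fails at once if the tin leaves the ramp (x of tin in the frame of ramp below -0.15 m or y of tin in the frame of ramp below -0.04 m or y of tin in the frame of ramp above 0.04 m).
It fails at once if a shaker, the canister or the lid lifter is shifted by more than 15 mm or tipped (distance of any of salt, pepper, canister, lifter from where it was at the start of the episode above 0.015 m or angle between any of salt, pepper, canister, lifter's own z axis and vertical above 0.3 rad).
It also fails if it takes over 45 s, if anything falls off the work surface, if the arm or the gripper's body presses on something with over 40 N, if the wrist force passes 120 N, or if a joint passes its speed limit or range.

## Working session

There is one attempt and no reset: what is moved stays moved. The work goes in short steps, Python scripts to look and compute and a tool call to move; the robot and the scene stay as the last step left them, time stands still between calls to the robot, and variables do not carry over. Pictures are saved under pics/ and viewed, at most 10 in all, crops included, and the job is handed in when it is done.

Besides the shell and the picture viewer there is one more tool, called after ">>>" by a JSON object that holds its "op" and its "data". servo_tool: Moves the arm, as the interface text tells. Its arguments: {"type":"object","properties":{"targets":{"type":"array"},"force":{"type":"number"}},"required":["targets"]}

```bash
mkdir -p pics; python3 - <<'E'
from station import monitor, viewer
import cv2, pickle
s=monitor.get_state(); print(s)
for n in ("top","side"):
    f=viewer.grab_frame(n); pickle.dump(f,open(n+".pkl","wb")); cv2.imwrite(f"pics/{n}1.png",f["color"])
    print(n,f["fovy"],f["cx"],f["cy"],f["R"],f["t"])
E
```

```text
{'t': 0.0, 'q': array([-9.45896728e-01,  3.59389175e-01,  1.10562700e-02, -3.23649690e-04,
       -1.22409769e+00, -2.88080025e-01]), 'qd': array([-0.00023266,  0.00198032, -0.00104975, -0.0012909 ,  0.00067971,
        0.00042406]), 'joint_efforts': array([ 6.44206175e-04, -5.82722890e+01,  2.93045729e+01,  6.99727133e+00,
        6.83208142e-03, -1.44741675e-04]), 'eef_pos': array([ 0.22288634, -0.63666192,  0.24762482]), 'ee_rot': array([ 3.13993929e+00, -1.72642386e-04, -2.80488316e+00]), 'force': array([-0.63545598, -0.11990548,  0.20942751]), 'moment': array([ 0.01448392, -0.03398854,  0.04210194]), 'gripper_force': 0.0, 'width': 0.08724954103266223}
top 57.62916834646688 324.16884993815466 202.1239912285867 [[ 0.00384188 -0.99970545  0.02396343]
 [-0.99296225 -0.00665034 -0.1182444 ]
 [ 0.11836893 -0.0233405  -0.99269533]] [-0.01688649  0.5752003   0.98035734]
side 44.995608407722834 326.26288110551644 200.80254735562536 [[-0.98601561 -0.16564097  0.01833809]
 [-0.10681752  0.54369425 -0.83245816]
 [ 0.12791886 -0.82277557 -0.55378438]] [0.53223305 0.13862902 1.25731465]
```

View pics/top1.png

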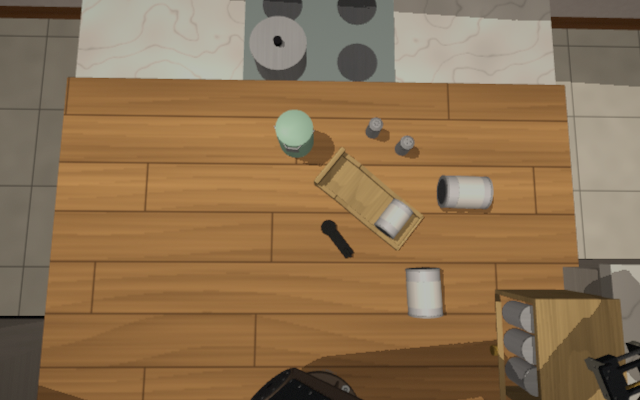

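View pics/side1.png

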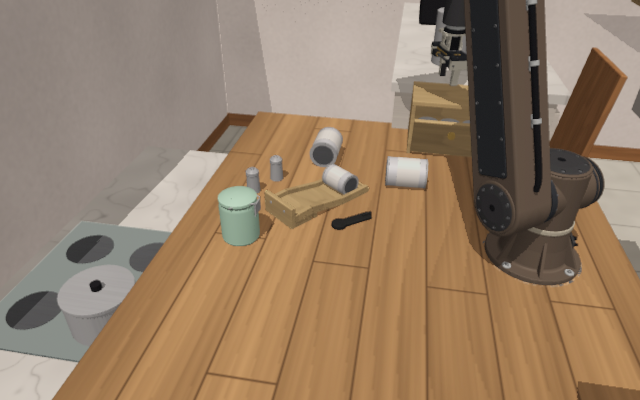

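The top view shows the ramp from the stop board (342,150)-(315,183) to the lip (398,249)-(423,214), with the small tin at about (396,217). The two larger tins are at (465,192) and (425,293), the shakers at (375,128) and (405,146), the canister at (295,130) and the lifter at (337,240). Next I'll zoom in for precise corners.

```bash
python3 - <<'E'
import cv2,pickle
c=pickle.load(open("top.pkl","rb"))["color"][140:260,300:440]
cv2.imwrite("pics/crop.png",cv2.resize(c,None,fx=5,fy=5,interpolation=cv2.INTER_CUBIC))
E
```

```text
(no output)
```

View pics/crop.png

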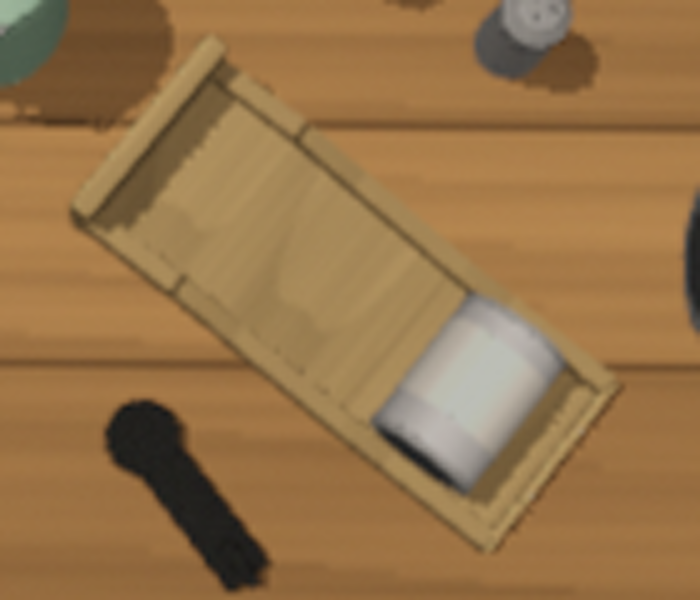

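The zoomed crop gives the ramp's front corners at about (398,250.4) and (424,216.8) and the top back corners of the stop board at (342.4,147.6) and (315,182). The tin's outline corners are at crop (478,293), (567,358), (465,492) and (375,420).

```bash
cat > h.py <<'E'
import numpy as np,pickle,cv2
from scipy.optimize import least_squares
def K(f): 
    F=200/np.tan(np.radians(f["fovy"])/2); return F,f["cx"],f["cy"]
def proj(f,X):
    F,cx,cy=K(f); c=np.asarray(X)@np.asarray(f["R"]).T+f["t"]; return np.c_[F*c[:,0]/c[:,2]+cx,F*c[:,1]/c[:,2]+cy]
def ray(f,u,v,z):
    F,cx,cy=K(f); R=np.asarray(f["R"]); C=-R.T@f["t"]; d=R.T@[(u-cx)/F,(v-cy)/F,1]; return C+d*(z-C[2])/d[2]
def toW(p,P):
    P=np.asarray(P,float); c,s=np.cos(p[2]),np.sin(p[2])
    return np.c_[p[0]+c*P[:,0]-s*P[:,1],p[1]+s*P[:,0]+c*P[:,1],P[:,2]]
def toR(p,X):
    c,s=np.cos(p[2]),np.sin(p[2]); d=X-np.array([p[0],p[1],0]); return np.array([c*d[0]+s*d[1],-s*d[0]+c*d[1],d[2]])
E
python3 - <<'E'
from h import *
f=pickle.load(open("top.pkl","rb"))
c=lambda a:np.array(a)/5-.4+[300,140]
# lip front bottom corners, stop board top back corners, top front corners
uv=c([[490,552],[620,384],[212,38],[75,210]])
P=[[-.171,.062,0],[-.171,-.062,0],[.133,-.062,.066],[.133,.062,.066]]
for z0 in (0,.011,.022):
    P[0][2]=P[1][2]=z0
    r=least_squares(lambda p:(proj(f,toW(p,P))-uv).ravel(),[.6,-.1,.8]); print(z0,r.x,r.fun.round(2))
    if z0==.011: p=r.x
np.save("ramp.npy",p)
t=c([[478,293],[567,358],[465,492],[375,420]]).mean(0)
print("tin",toR(p,ray(f,*t,.05)))
for n,u,v,z in (("can",294,130,.139),("s1",375.5,124,.079),("s2",406.5,143,.079)):
    X=ray(f,u,v,z); print(n,X,toR(p,X))
X=ray(f,337,240,.01);print("lift",toR(p,X))
E
```

```text
0 [ 0.59529365 -0.12895901  0.91264505] [ 0.5   0.52 -0.09 -0.01 -0.01 -0.5  -0.39 -0.02]
0.011 [ 0.59520393 -0.12761736  0.90680079] [ 0.6   0.81  0.48  0.07 -0.22 -0.61 -0.81 -0.3 ]
0.022 [ 0.59512642 -0.12625749  0.9008739 ] [ 0.68  1.1   1.05  0.15 -0.43 -0.73 -1.23 -0.58]
tin [-0.10025651  0.00245974  0.05      ]
can [0.74794429 0.06645291 0.139     ] [ 0.24696643 -0.00068919  0.139     ]
s1 [ 0.78700249 -0.15300881  0.079     ] [ 0.09820271 -0.16669625  0.079     ]
s2 [ 0.73431087 -0.23741919  0.079     ] [-0.00074571 -0.17721915  0.079     ]
lift [-0.01650768  0.14524224  0.01      ]
```

>>> {"op": "servo_tool", "data": {"targets": [{"angular": [0, 0, -8.25], "xyz": [0, 0, 0], "claw": 4.0}, {"angular": [0, 0, -8.25], "xyz": [0, 0, 0], "claw": 4.0}, {"angular": [0, 0, -8.25], "xyz": [0, 0, 0], "claw": 4.0}, {"angular": [0, 0, -8.25], "xyz": [0, 0, 0], "claw": 4.0}, {"angular": [0, 0, 0], "xyz": [-2.0, 0.1, 0], "claw": 4.0}, {"angular": [0, 0, 0], "xyz": [-3.5, 0.1, 0], "claw": 4.0}, {"angular": [0, 0, 0], "xyz": [-3.5, 0.1, 0], "claw": 4.0}, {"angular": [0, 0, 0], "xyz": [-3.5, 0.1, 0], "claw": 4.0}, {"angular": [0, 0, 0], "xyz": [-3.5, 0.1, 0], "claw": 4.0}, {"angular": [0, 0, 0], "xyz": [-3.5, 0.2, 0], "claw": 4.0}, {"angular": [0, 0, 0], "xyz": [-3.5, 0.1, 0], "claw": 4.0}, {"angular": [0, 0, 0], "xyz": [-3.5, 0.1, 0], "claw": 4.0}, {"angular": [0, 0, 0], "xyz": [-3.5, 0.1, 0], "claw": 4.0}, {"angular": [0, 0, 0], "xyz": [-3.5, 0.1, 0], "claw": 4.0}, {"angular": [0, 0, 0], "xyz": [-3.5, 0.1, 0], "claw": 4.0}, {"angular": [0, 0, 0], "xyz": [-3.5, 0.2, 0], "claw": 4.0}, {"angular": [0, 0, 0], "xyz": [-2.0, 0.1, 0], "claw": 4.0}, {"angular": [0, 0, 0], "xyz": [0, 0, 0], "claw": 4.0}, {"angular": [0, 0, 0], "xyz": [0, 0, 0], "claw": 4.0}]}}

```text
t: 2.0
eef_pos: [0.471, -0.2909, 0.2484]
ee_rot: [3.141, -0.0, -2.229]
force: [0.8, -0.1, -0.5]
width: 0.0401
gripper_force: 0.0
```

```bash
python3 - <<'E'
from h import *
from station import monitor,viewer
p=np.array([.5953,-.1290,.9126]); np.save("ramp.npy",p)
s=monitor.get_state(); print(s["t"],toR(p,s["eef_pos"]),s["ee_rot"],s["ee_rot"][2]-p[2]+np.pi,s["width"],s["force"])
f=viewer.grab_frame("wrist");pickle.dump(f,open("wrist.pkl","wb"));cv2.imwrite("pics/w1.png",f["color"])
E
```

```text
2.0 [-0.2041215  -0.00070594  0.24840389] [ 3.14118711e+00 -9.39086536e-05 -2.22883374e+00] 0.00015891780778476416 0.040100213874836754 [ 0.75713908 -0.14166234 -0.45810232]
```

View pics/w1.png

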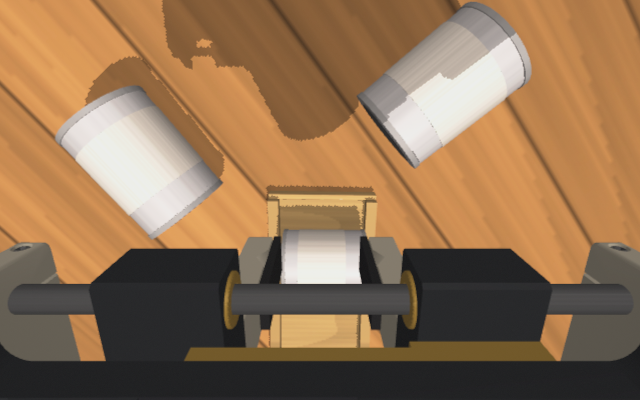

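The wrist view shows the lip at (268,190)-(376,190), the tin centred at about (321,258), and the fingers symmetric about it. I'll check this against the calibration before going down.

```bash
python3 - <<'E'
from h import *
p=np.load("ramp.npy"); f=pickle.load(open("wrist.pkl","rb"))
for n,u,v,z in (("lipL",267,187,.022),("lipR",376,187,.022),("lipL0",268,187,0),("tinrear top edge",322,230,.045),("tin right end",360,255,.06),("tin left",282,255,.06)):
    print(n,toR(p,ray(f,u,v,z)).round(4))
print("cam",toR(p,-np.asarray(f["R"]).T@f["t"]))
E
```

```text
lipL [-0.1785 -0.0605  0.022 ]
lipR [-0.1784  0.0609  0.022 ]
lipL0 [-0.1719 -0.0629  0.    ]
tinrear top edge [-0.1365  0.0007  0.045 ]
tin right end [-0.1142  0.0411  0.06  ]
tin left [-0.1143 -0.0419  0.06  ]
cam [-0.28698334 -0.00178059  0.38512931]
```

>>> {"op": "servo_tool", "data": {"targets": [{"angular": [0, 0, 0], "xyz": [-1.5, 0.1, 1], "claw": 4.0}, {"angular": [0, 0, 0], "xyz": [-1.5, 0, 2], "claw": 4.0}, {"angular": [0, 0, 0], "xyz": [-0.5, 0, 3], "claw": 4.0}, {"angular": [0, 0, 0], "xyz": [0, 0, 3], "claw": 4.0}, {"angular": [0, 0, 0], "xyz": [0, 0, 3], "claw": 4.0}, {"angular": [0, 0, 0], "xyz": [0, 0, 3], "claw": 4.0}, {"angular": [0, 0, 0], "xyz": [0, 0, 2.5], "claw": 4.0}, {"angular": [0, 0, 0], "xyz": [0, 0, 1.5], "claw": 4.0}, {"angular": [0, 0, 0], "xyz": [0, 0, 0.6], "claw": 4.0}, {"angular": [0, 0, 0], "xyz": [0, 0, 0], "claw": 4.0}, {"angular": [0, 0, 0], "xyz": [0, 0, 0], "claw": 4.0}]}}

```text
t: 3.15
eef_pos: [0.4921, -0.2636, 0.0531]
ee_rot: [-3.141, 0.0, -2.229]
force: [0.7, -0.5, -0.1]
width: 0.0396
gripper_force: 0.0
```

```bash
cat > look.py <<'E'
from h import *
from station import monitor,viewer
import sys
p=np.load("ramp.npy");s=monitor.get_state(); print(s["t"],toR(p,s["eef_pos"]).round(4),s["ee_rot"].round(4),s["force"].round(2))
f=viewer.grab_frame("top"); c=f["color"][140:260,300:440]; big=cv2.resize(c,None,fx=4,fy=4,interpolation=cv2.INTER_CUBIC)
g=viewer.grab_frame("side"); c=g["color"][110:240,230:400]; b2=cv2.resize(c,None,fx=3,fy=3,interpolation=cv2.INTER_CUBIC)
h=max(big.shape[0],b2.shape[0]); q=lambda i:cv2.copyMakeBorder(i,0,h-i.shape[0],0,0,cv2.BORDER_CONSTANT)
out=np.hstack([q(big),q(b2)]); out=cv2.resize(out,(800,int(out.shape[0]*800/out.shape[1]))); cv2.imwrite(sys.argv[1],out)
E
python3 look.py pics/l1.png
```

```text
3.15 [-0.1696 -0.0007  0.0531] [-3.1408e+00  2.0000e-04 -2.2292e+00] [ 0.68 -0.48 -0.14]
```

View pics/l1.png

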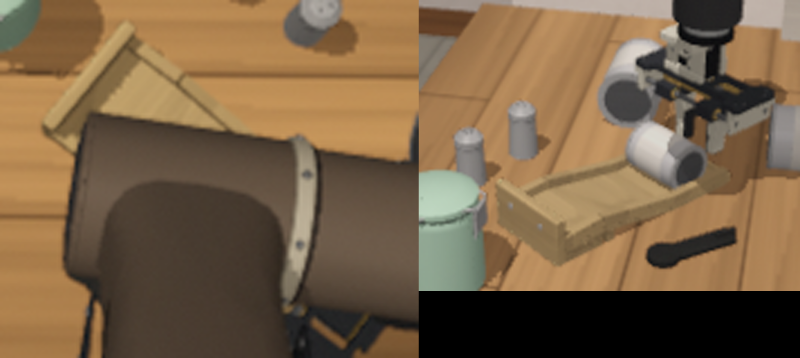

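The fingers stand about 2.5 cm behind the tin and clear of the lip, and nothing has been disturbed. I'll start the slow push.

>>> {"op": "servo_tool", "data": {"targets": [{"angular": [0, 0, 0], "xyz": [-0.5, 0, 0], "claw": 4.0}, {"angular": [0, 0, 0], "xyz": [-0.5, 0, 0], "claw": 4.0}, {"angular": [0, 0, 0], "xyz": [-0.5, 0, 0], "claw": 4.0}, {"angular": [0, 0, 0], "xyz": [-0.4, 0, 0], "claw": 4.0}, {"angular": [0, 0, 0], "xyz": [-0.3, 0, 0], "claw": 4.0}, {"angular": [0, 0, 0], "xyz": [-0.3, 0, 0], "claw": 4.0}, {"angular": [0, 0, 0], "xyz": [-0.3, 0, 0], "claw": 4.0}, {"angular": [0, 0, 0], "xyz": [-0.3, 0, 0], "claw": 4.0}, {"angular": [0, 0, 0], "xyz": [-0.4, 0, 0], "claw": 4.0}, {"angular": [0, 0, 0], "xyz": [-0.4, 0, 0], "claw": 4.0}, {"angular": [0, 0, 0], "xyz": [-0.4, 0, 0], "claw": 4.0}, {"angular": [0, 0, 0], "xyz": [-0.4, 0, 0], "claw": 4.0}, {"angular": [0, 0, 0], "xyz": [-0.4, 0, 0], "claw": 4.0}, {"angular": [0, 0, 0], "xyz": [-0.4, 0, 0], "claw": 4.0}, {"angular": [0, 0, 0], "xyz": [-0.4, 0, 0], "claw": 4.0}]}}

```text
t: 4.75
eef_pos: [0.528, -0.2164, 0.0526]
ee_rot: [-3.142, 0.0, -2.229]
force: [0.6, 0.0, 0.0]
width: 0.04
gripper_force: 0.1
```

```bash
python3 look.py pics/l2.png
```

```text
4.75 [-0.1103 -0.0002  0.0526] [-3.1416  0.     -2.2288] [0.58 0.05 0.03]
```

View pics/l2.png

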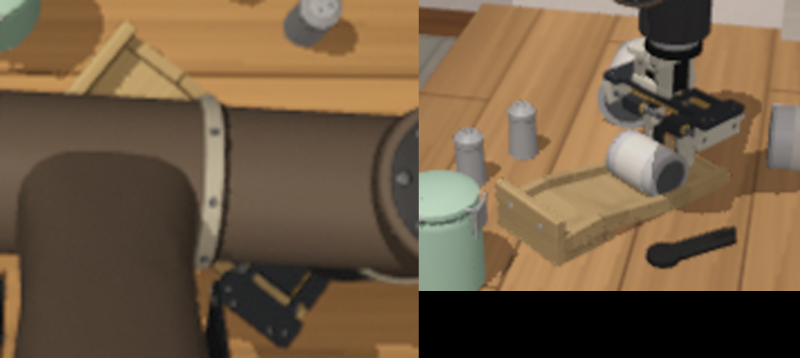

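The tin rolls ahead of the fingers: its side-view centre went from (667,153) to (647,161), still square to the ramp. Next is the slope.

>>> {"op": "servo_tool", "data": {"targets": [{"angular": [0, 0, 0], "xyz": [-0.3, 0, 0], "claw": 4.0}, {"angular": [0, 0, 0], "xyz": [-0.4, 0, -0.03], "claw": 4.0}, {"angular": [0, 0, 0], "xyz": [-0.4, 0, -0.07], "claw": 4.0}, {"angular": [0, 0, 0], "xyz": [-0.4, 0, -0.07], "claw": 4.0}, {"angular": [0, 0, 0], "xyz": [-0.4, 0, -0.07], "claw": 4.0}, {"angular": [0, 0, 0], "xyz": [-0.4, 0, -0.07], "claw": 4.0}, {"angular": [0, 0, 0], "xyz": [-0.4, 0, -0.07], "claw": 4.0}, {"angular": [0, 0, 0], "xyz": [-0.4, 0, -0.07], "claw": 4.0}, {"angular": [0, 0, 0], "xyz": [-0.4, 0, -0.07], "claw": 4.0}, {"angular": [0, 0, 0], "xyz": [-0.4, 0, -0.07], "claw": 4.0}, {"angular": [0, 0, 0], "xyz": [-0.4, 0, -0.07], "claw": 4.0}, {"angular": [0, 0, 0], "xyz": [-0.4, 0, -0.07], "claw": 4.0}, {"angular": [0, 0, 0], "xyz": [-0.4, 0, -0.07], "claw": 4.0}, {"angular": [0, 0, 0], "xyz": [-0.4, 0, -0.07], "claw": 4.0}, {"angular": [0, 0, 0], "xyz": [-0.4, 0, -0.07], "claw": 4.0}, {"angular": [0, 0, 0], "xyz": [-0.4, 0, -0.07], "claw": 4.0}]}}

```text
t: 6.45
eef_pos: [0.5665, -0.1665, 0.0627]
ee_rot: [3.141, -0.0, -2.229]
force: [-3.6, -3.1, 3.2]
width: 0.0397
gripper_force: 2.2
```

```bash
python3 look.py pics/l3.png
```

```text
6.45 [-0.0473 -0.0001  0.0627] [ 3.1415e+00 -1.0000e-04 -2.2288e+00] [-3.55 -3.14  3.24]
```

View pics/l3.png

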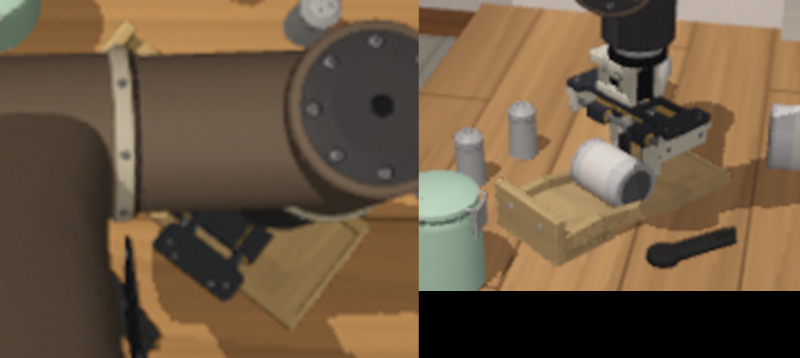

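The tin is about halfway up (x ≈ -5 mm), square, with steady contact of about 5 N. I'll continue to just past the crest.

>>> {"op": "servo_tool", "data": {"targets": [{"angular": [0, 0, 0], "xyz": [-0.4, 0, -0.07], "claw": 4.0}, {"angular": [0, 0, 0], "xyz": [-0.4, 0, -0.07], "claw": 4.0}, {"angular": [0, 0, 0], "xyz": [-0.4, 0, -0.07], "claw": 4.0}, {"angular": [0, 0, 0], "xyz": [-0.4, 0, -0.07], "claw": 4.0}, {"angular": [0, 0, 0], "xyz": [-0.4, 0, -0.07], "claw": 4.0}, {"angular": [0, 0, 0], "xyz": [-0.4, 0, -0.07], "claw": 4.0}, {"angular": [0, 0, 0], "xyz": [-0.4, 0, -0.07], "claw": 4.0}, {"angular": [0, 0, 0], "xyz": [-0.4, 0, -0.07], "claw": 4.0}, {"angular": [0, 0, 0], "xyz": [-0.4, 0, -0.07], "claw": 4.0}, {"angular": [0, 0, 0], "xyz": [-0.4, 0, -0.07], "claw": 4.0}, {"angular": [0, 0, 0], "xyz": [-0.4, 0, -0.07], "claw": 4.0}, {"angular": [0, 0, 0], "xyz": [-0.4, 0, -0.07], "claw": 4.0}, {"angular": [0, 0, 0], "xyz": [-0.4, 0, -0.07], "claw": 4.0}, {"angular": [0, 0, 0], "xyz": [-0.4, 0, -0.07], "claw": 4.0}, {"angular": [0, 0, 0], "xyz": [-0.3, 0, -0.03], "claw": 4.0}, {"angular": [0, 0, 0], "xyz": [-0.3, 0, 0], "claw": 4.0}, {"angular": [0, 0, 0], "xyz": [-0.3, 0, 0], "claw": 4.0}, {"angular": [0, 0, 0], "xyz": [-0.3, 0, 0.02], "claw": 4.0}, {"angular": [0, 0, 0], "xyz": [-0.3, 0, 0.02], "claw": 4.0}, {"angular": [0, 0, 0], "xyz": [-0.2, 0, 0.02], "claw": 4.0}]}}

```text
t: 8.55
eef_pos: [0.6114, -0.1085, 0.072]
ee_rot: [-3.141, 0.001, -2.229]
force: [-0.1, -0.2, 0.8]
width: 0.04
gripper_force: 0.5
```

```bash
python3 look.py pics/l4.png
```

```text
8.55 [ 0.0261 -0.0002  0.072 ] [-3.1414e+00  5.0000e-04 -2.2286e+00] [-0.12 -0.21  0.79]
```

View pics/l4.png

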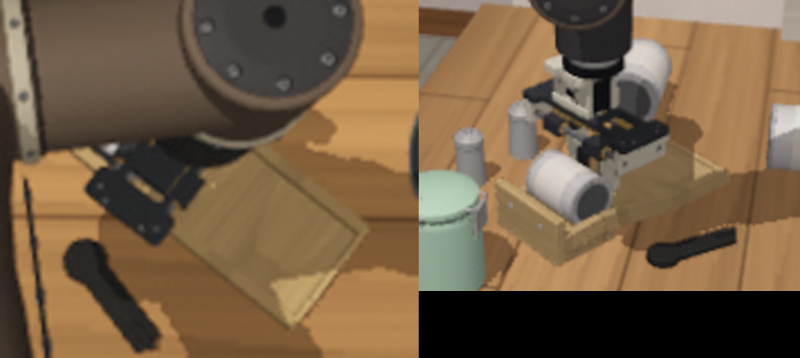

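The tin is over the crest and close to the stop board, and the contact force has dropped. I'll follow it gently up to the seat to make sure.

>>> {"op": "servo_tool", "data": {"targets": [{"angular": [0, 0, 0], "xyz": [-0.3, 0, 0.02], "claw": 4.0}, {"angular": [0, 0, 0], "xyz": [-0.3, 0, 0.02], "claw": 4.0}, {"angular": [0, 0, 0], "xyz": [-0.3, 0, 0.02], "claw": 4.0}, {"angular": [0, 0, 0], "xyz": [-0.2, 0, 0.02], "claw": 4.0}, {"angular": [0, 0, 0], "xyz": [-0.2, 0, 0.02], "claw": 4.0}, {"angular": [0, 0, 0], "xyz": [-0.1, 0, 0], "claw": 4.0}, {"angular": [0, 0, 0], "xyz": [0, 0, 0], "claw": 4.0}]}}

```text
t: 9.35
eef_pos: [0.6197, -0.0978, 0.0711]
ee_rot: [-3.142, 0.0, -2.229]
force: [0.2, -0.0, 0.5]
width: 0.0399
gripper_force: 0.0
```

>>> {"op": "servo_tool", "data": {"targets": [{"angular": [0, 0, 0], "xyz": [0.3, 0, 0], "claw": 4.0}, {"angular": [0, 0, 0], "xyz": [0.7, 0, 0], "claw": 4.0}, {"angular": [0, 0, 0], "xyz": [1.5, 0, 0], "claw": 4.0}, {"angular": [0, 0, 0], "xyz": [2, 0, 0], "claw": 4.0}, {"angular": [0, 0, 0], "xyz": [2.5, 0, -0.5], "claw": 4.0}, {"angular": [0, 0, 0], "xyz": [2.5, 0, -1.5], "claw": 4.0}, {"angular": [0, 0, 0], "xyz": [2.5, 0, -3], "claw": 4.0}, {"angular": [0, 0, 0], "xyz": [2.5, 0, -3], "claw": 4.0}, {"angular": [0, 0, 0], "xyz": [3, 0, -3], "claw": 4.0}, {"angular": [0, 0, 0], "xyz": [3, 0, -3], "claw": 4.0}, {"angular": [0, 0, 0], "xyz": [3, 0, -2], "claw": 4.0}, {"angular": [0, 0, 0], "xyz": [3, 0, -1], "claw": 4.0}, {"angular": [0, 0, 0], "xyz": [0, 0, 0], "claw": 4.0}, {"angular": [0, 0, 0], "xyz": [0, 0, 0], "claw": 4.0}, {"angular": [0, 0, 0], "xyz": [0, 0, 0], "claw": 4.0}]}}

```text
t: 10.85
eef_pos: [0.4567, -0.3076, 0.2406]
ee_rot: [3.141, -0.0, -2.229]
force: [0.2, -0.7, -0.8]
width: 0.0399
gripper_force: 0.0
```

```bash
python3 look.py pics/l5.png
```

```text
10.85 [-0.2261  0.0004  0.2406] [ 3.1408 -0.     -2.2295] [ 0.25 -0.65 -0.79]
```

View pics/l5.png

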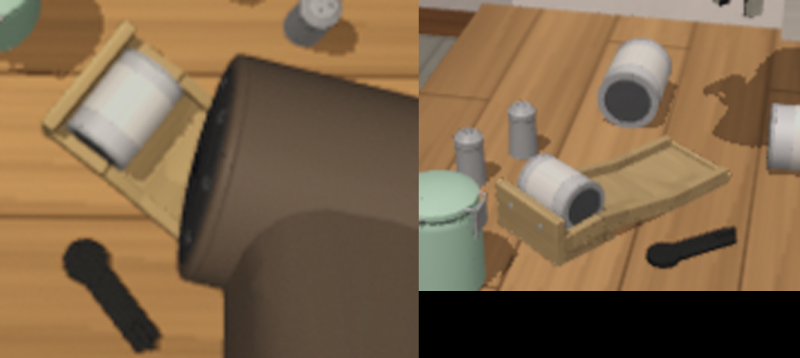

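The tin rests square against the stop board (top view centre about (126,108)). The bystanders haven't moved and the arm is clear.

```bash
python3 -c "
from station import order
print(order.job_done())"
```

```text
the job is handed in; nothing more can be done
None
```

The tin was pushed slowly up the ramp and over the crest, the last picture shows it resting square against the stop board with the arm clear and the bystanders unmoved, and the job is handed in; no verdict was returned.

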